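# Change over the glass engraver's bench

### The arm

A 6-joint arm with a two-finger parallel gripper is mounted at the origin on the work surface. World frame = base frame: x ahead of the robot, y to its left, z up, the work surface at z = 0. Lengths are in m, angles in rad, forces in N, time in s.
With the tool pointing down it reaches from about 0.35 to 0.8 m from the base axis. Payload 7.3 kg.
Tool frame: the origin (TCP) lies between the finger pads; the fingertips stand 25 mm ahead of it and the grasp point (between the pads) lies 6 mm ahead of it (r.tip_extent is the distance from the TCP to the fingertips, in m); z points along the fingers, y is the line along which they close (so a half turn about z gives the same grasp; the last joint's range is limited). The gripper opens to 85 mm and grips with 20 to 120 N. Pads are 22 mm wide; open, the fingers measure 114 mm over their backs; the gripper's body (76 mm by 85 mm) begins 54 mm behind the grasp point. The pads swing forward as they close: fully open they stand 13 mm farther back than shut.
Start: joints at [-1.42, 0.342, 1.524, -0, 1.275, -0.146], TCP at [0.154, -0.502, 0.256] pointing down, gripper open.
Joint ranges: [-2.53, 2.53], [-0.77, 2.02], [0.04, 2.7], [-1, 4.14], [0.28, 2.66], [-3.11, 3.11]. Speed limits (rad/s): [2.57, 2.57, 3.14, 3.14, 3.14, 3.14].

### API

Orientations are given as a unit quaternion [x, y, z, w].
In Python, from workcell import r, command_gripper, optics gives the robot as it stands. The module is installed in compiled form; this text tells all that it offers. Calls block until the motion is done:
- r.reach(position, orientation): joint-space move of the TCP to a pose.
- r.move_straight(position, orientation=None, speed=0.15, max_force=None): straight line of the TCP; orientation=None keeps the orientation; speed is the mean speed in m/s. With max_force (N) it stops when the force on the tool has changed by that much, and returns True; else False.
- r.movej(angles): joint-space move.
- command_gripper(opening, force=None): finger opening in m; force is the grip in N (None keeps the last); returns when the fingers have stopped.
- r.hold(seconds).
- r.solve_ik(position, orientation): joint angles nearest the present ones, or None.
- r.read_state(): the state.
- optics.get_image(name): name is "scene" or "top" or "wrist"; returns (picture, depth): 400x640x3 uint8, red, green, blue; 400x640 float32, m along the optical axis (not along the pixel's ray), 0 where there is no reading.
- optics.camera_model(name): a dict with "K" (3x3 intrinsics, pixels), "R" (3x3) and "t" (3): a world point X has camera coordinates R X + t; the wrist camera has in their place "tool_from_camera" (4x4, takes a point from camera to tool coordinates, whose origin is the TCP and whose axes are the flange's). Camera axes: x right, y down, z forward; pixel columns grow to the right and rows downward; lengths in m; the calibration is good to about 2 mm. A picture is of the moment at which its call begins: read the wrist's pose just before it. camera_model takes no time and is no camera call.
A pose or a line that the arm cannot do raises r.PlanningError and nothing moves.
- r.finish_job(): hands the job in; it is judged then, once.
The state is a dict: "time_s": time; "joint_positions": joint angles; "dq": joint speeds; "tau": joint torques, N m; "eef_pos": TCP position; "eef_rot": TCP orientation; "contact_force": force on the tool from outside, world axes, zero at the start; "torque": the same for the moment, N m; "grip_width": finger opening in m; "grip_force": force on a finger pad.
Only numpy, scipy, OpenCV 4.12 (cv2) and the standard library are available. Lean on these libraries where they do the work, as an engineer would, in place of code of your own. Each camera call takes 0.05 s, during which the arm holds its last target. There are 200 camera calls.

### The job

Get the engraving bench ready for the next piece: exchange the crackled bowl on the turntable and the amber tumbler on the cork pad, so that each stands upright and well centred where the other was. The red and blue spindles are in each other's V-blocks: swap them so that each lies level in the block of its own colour, and lay every loose grey spindle level in an empty plain V-block, shafts centred along their blocks. Leave the graphite block, the cabochon, the bare copper wheel and the brush where they are.

Things in the scene. Friction and masses are not known exactly. Their poses are not given: they have to be found in the camera images.
- bowl: Clear glass bowl with white crackle lines, 68 mm across the rim and nearly upright (66 to 68 mm across) from 22 mm up to its rim at 52 mm, foot 42 mm across, wall 4 mm, about 160 g. Origin: centre of the underside, z up its axis. Starts on the turntable.
- tumbler: Amber glass tumbler, 72 mm high, 58 mm across the foot and 62 mm across the rim, wall 4 mm, about 180 g. Origin: centre of the underside, z up its axis. Starts on the cork pad.
- turntable_top (a point): Centre of the top face of the steel turntable: disc 140 mm across with a knurled rim, top 30 mm above the bench, spinning freely on a fixed foot. z up.
- pad: Round cork pad, 120 mm across, 6 mm thick, fixed to the bench. Origin: centre of its underside (its top is 6 mm higher).
- vblock_red: Red V-block, fixed. Base 76 x 50 x 12 mm; two plates 8 mm thick stand on it, centred 28 mm either side of the middle along x (48 mm clear between), with 90-degree V notches, apex 35 mm up, mouth 37 mm wide, tops 53 mm up. Origin: centre of underside; x = the way the shaft lies, z up. Belongs to the red spindle; holds the blue one at the start.
- vblock_blue: Blue V-block, fixed. Base 76 x 50 x 12 mm; two plates 8 mm thick stand on it, centred 28 mm either side of the middle along x (48 mm clear between), with 90-degree V notches, apex 35 mm up, mouth 37 mm wide, tops 53 mm up. Origin: centre of underside; x = the way the shaft lies, z up. Belongs to the blue spindle; holds the red one at the start.
- vblock_a: Plain bare-steel V-block, fixed. Base 76 x 50 x 12 mm; two plates 8 mm thick stand on it, centred 28 mm either side of the middle along x (48 mm clear between), with 90-degree V notches, apex 35 mm up, mouth 37 mm wide, tops 53 mm up. Origin: centre of underside; x = the way the shaft lies, z up. Empty at the start.
- vblock_b: Plain bare-steel V-block, fixed. Base 76 x 50 x 12 mm; two plates 8 mm thick stand on it, centred 28 mm either side of the middle along x (48 mm clear between), with 90-degree V notches, apex 35 mm up, mouth 37 mm wide, tops 53 mm up. Origin: centre of underside; x = the way the shaft lies, z up. Empty at the start.
- vblock_red_seat (a point): Where the middle of the shaft axis comes to rest in the red V-block: 43.5 mm above the bench, mid-way between the plates. x along the shaft, z up.
- vblock_blue_seat (a point): Where the middle of the shaft axis comes to rest in the blue V-block: 43.5 mm above the bench, mid-way between the plates. x along the shaft, z up.
- vblock_a_seat (a point): Where the middle of the shaft axis comes to rest in the first plain V-block: 43.5 mm above the bench, mid-way between the plates. x along the shaft, z up.
- vblock_b_seat (a point): Where the middle of the shaft axis comes to rest in the second plain V-block: 43.5 mm above the bench, mid-way between the plates. x along the shaft, z up.
- spindle_red: Engraving spindle along its x: steel shaft 12 mm thick; copper wheel 28 mm across at x = +52 to +58 mm; red square hub 28 mm wide at x = -64 to -52 mm (stops it rolling). Origin: on the axis, middle of the bare shaft; 14 mm up when on the bench, 43.5 mm in a V-block. 150 g; grip the shaft at its middle. May lie either way round. Starts in the blue V-block.
- spindle_blue: Engraving spindle along its x: steel shaft 12 mm thick; copper wheel 28 mm across at x = +52 to +58 mm; blue square hub 28 mm wide at x = -64 to -52 mm (stops it rolling). Origin: on the axis, middle of the bare shaft; 14 mm up when on the bench, 43.5 mm in a V-block. 150 g; grip the shaft at its middle. May lie either way round. Starts in the red V-block.
- spindle_g1: Engraving spindle along its x: steel shaft 12 mm thick; copper wheel 28 mm across at x = +52 to +58 mm; grey square hub 28 mm wide at x = -64 to -52 mm (stops it rolling). Origin: on the axis, middle of the bare shaft; 14 mm up when on the bench, 43.5 mm in a V-block. 150 g; grip the shaft at its middle. May lie either way round. Starts on the bench; 1 or 2 of the 3 are present.
- spindle_g2: Engraving spindle along its x: steel shaft 12 mm thick; copper wheel 28 mm across at x = +52 to +58 mm; grey square hub 28 mm wide at x = -64 to -52 mm (stops it rolling). Origin: on the axis, middle of the bare shaft; 14 mm up when on the bench, 43.5 mm in a V-block. 150 g; grip the shaft at its middle. May lie either way round. Starts on the bench; 1 or 2 of the 3 are present.
- spindle_g3: Engraving spindle along its x: steel shaft 12 mm thick; copper wheel 28 mm across at x = +52 to +58 mm; grey square hub 28 mm wide at x = -64 to -52 mm (stops it rolling). Origin: on the axis, middle of the bare shaft; 14 mm up when on the bench, 43.5 mm in a V-block. 150 g; grip the shaft at its middle. May lie either way round. Starts on the bench; 1 or 2 of the 3 are present.
- graphite: Graphite marking block, dark grey, 70 x 40 x 30 mm, loose bystander. Origin: centre of the underside.
- cabochon: Grey glass cabochon, 40 mm across, 15 mm high, loose bystander. Origin: centre of the underside.
- wheel: Bare copper engraving wheel lying flat, 60 mm across, 14 mm high, loose bystander. Origin: centre of the underside.
- brush: Bench brush, loose bystander lying on the bench near the robot, about 0.2 m long along its x.
Things that resemble listed ones, but are neither listed nor needed, are in the scene too. There is more than one size of the vblock_blue; the job needs the middle-sized.

How it is judged:
By the outcome, as a careful person would: the job done as asked, in the order asked, and still so for the second after the job is handed in, with the robot touching nothing.
Of spindle_g1, spindle_g2, spindle_g3 only 1 to 2 are there at a start; the rules pass over those that are not, and their reading is None.
At some moment in a run one of bowl, tumbler may be knocked a few centimetres aside while the robot is not near it.
Once in a run the grip may slacken for a moment while it holds something.
It also fails if it takes over 210 s, if anything falls off the work surface, if the arm or the gripper's body presses on something with over 40 N, if the wrist force passes 120 N, or if a joint passes its speed limit or range.

## Working session

There is one attempt and no reset: what is moved stays moved. The work goes in short steps, each a Python script; the robot and the scene stay as the last script left them, time stands still between calls to the robot, and variables do not carry over. Pictures are saved under pics/ and viewed, at most 14 in all, crops included, and the job is handed in when it is done.

```bash
mkdir -p pics; python3 - <<'E'
from workcell import r, command_gripper, optics
import numpy as np, cv2
for n in ("scene","top"):
    im,d=optics.get_image(n); cv2.imwrite(f"pics/{n}0.png",im[:,:,::-1]); np.save(f"pics/{n}0.npy",d)
    m=optics.camera_model(n); print(n,m["K"].tolist(),m["R"].round(4).tolist(),m["t"].round(4).tolist())
print(optics.camera_model("wrist"))
s=r.read_state(); print(s["time_s"],s["eef_pos"],s["eef_rot"],r.tip_extent)
E
python3 -c "
import cv2
a=cv2.imread('pics/top0.png');cv2.imwrite('pics/top0b.png',cv2.resize(a,(800,500),interpolation=cv2.INTER_CUBIC))
a=cv2.imread('pics/scene0.png');cv2.imwrite('pics/scene0b.png',cv2.resize(a,(800,500),interpolation=cv2.INTER_CUBIC))"
```

```text
scene [[403.63609702878705, 0.0, 323.3377516435073], [0.0, 403.63609702878705, 199.10583307118625], [0.0, 0.0, 1.0]] [[0.7175, 0.6966, 0.0004], [0.4201, -0.4322, -0.798], [-0.5556, 0.5727, -0.6027]] [-0.3576, -0.1749, 1.4441]
top [[496.8663336050297, 0.0, 316.1194988257059], [0.0, 496.8663336050297, 198.95656901940634], [0.0, 0.0, 1.0]] [[-0.0058, -1.0, -0.0073], [-0.9877, 0.0069, -0.1561], [0.1561, 0.0063, -0.9877]] [0.0211, 0.5126, 1.2801]
{'K': array([[287.8453571 ,   0.        , 321.85201921],
       [  0.        , 287.8453571 , 198.55821397],
       [  0.        ,   0.        ,   1.        ]]), 'tool_from_camera': array([[ 8.63533431e-04, -9.47074188e-01, -3.21013608e-01,
         8.25548872e-02],
       [ 9.99999378e-01,  1.04451090e-03, -3.91561040e-04,
         8.85247035e-06],
       [ 7.06139568e-04, -3.21013070e-01,  9.47074501e-01,
        -1.17227109e-01],
       [ 0.00000000e+00,  0.00000000e+00,  0.00000000e+00,
         1.00000000e+00]])}
0.1 [ 0.15353347 -0.50172245  0.25570189] [ 9.89005213e-01  1.47879084e-01  7.02764453e-06 -6.81477491e-04] 0.025
```

View pics/top0b.png

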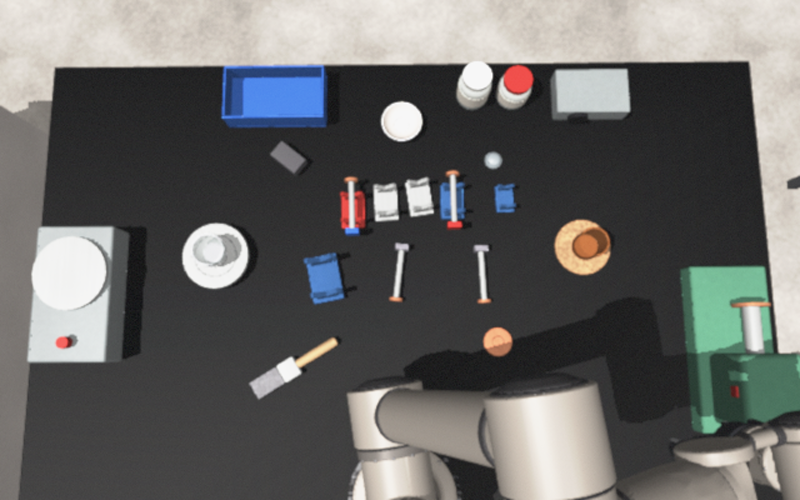

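View pics/scene0b.png

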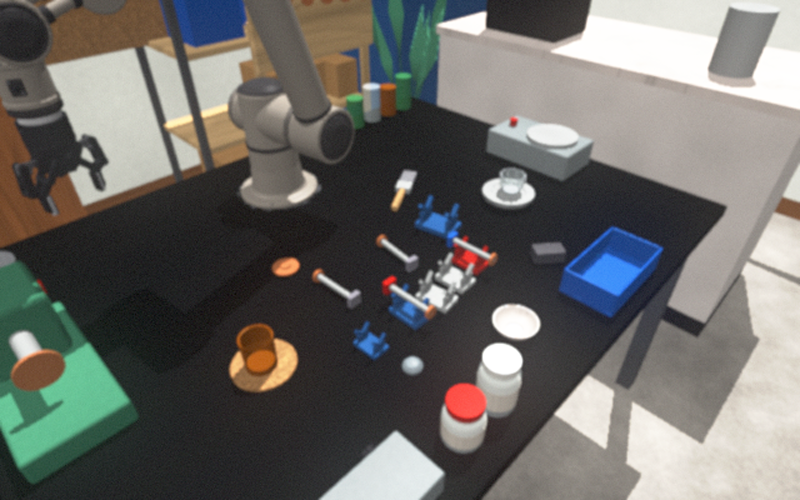

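Reading the views (800-px top picture):
- Bowl on the turntable at (215,252), tumbler on the cork pad at (583,246).
- Red block (352,208) holds the blue spindle. Plain blocks are at (386,202) and (419,197).
- There are three blue V-blocks: (324,277) large, (452,200) middle with the red spindle in it, and (505,198) small. The middle one fits the description, since it is the middle size and holds the red spindle.
- Two grey spindles are at (399,272) and (482,273).

Next I take close wrist views, including a crop to confirm the block.

```bash
cat > h.py <<'E'
from workcell import r, command_gripper, optics
import numpy as np, cv2
from scipy.spatial.transform import Rotation as Ro
def q(yaw): return [np.cos(yaw/2),np.sin(yaw/2),0,0]
def nearyaw(yaw,ref): # half-turn equivalent nearest ref
    return yaw-np.pi*round((yaw-ref)/np.pi)
def cam(name,s=None):
    m=optics.camera_model(name)
    if name!="wrist": return m["K"],m["R"].T,-m["R"].T@m["t"]
    T=m["tool_from_camera"]; s=s or r.read_state(); A=Ro.from_quat(s["eef_rot"]).as_matrix()
    return m["K"],A@T[:3,:3],A@T[:3,3]+s["eef_pos"]
def world(c,uv,z):
    K,R,o=c; uv=np.atleast_2d(uv).astype(float)
    d=(R@np.linalg.inv(K)@np.c_[uv,np.ones(len(uv))].T).T
    return o+d*((z-o[2])/d[:,2])[:,None]
def cloud(c,d):
    K,R,o=c; v,u=np.mgrid[:400,:640]
    p=np.stack([(u-K[0,2])/K[0,0]*d,(v-K[1,2])/K[1,1]*d,d],-1)@R.T+o
    p[d==0]=np.nan; return p
def project(c,X):
    K,R,o=c; p=(np.atleast_2d(X)-o)@R@K.T; return p[:,:2]/p[:,2:]
def shot(tag):
    s=r.read_state(); c=cam("wrist",s); im,d=optics.get_image("wrist")
    cv2.imwrite(f"pics/{tag}.png",im[:,:,::-1]); np.savez(f"pics/{tag}.npz",d=d,im=im,K=c[0],R=c[1],o=c[2]); return im,d,c
def load(tag):
    f=np.load(f"pics/{tag}.npz"); return f["im"],f["d"],(f["K"],f["R"],f["o"])
E
python3 - <<'E'
from h import *
c=cam("top")
for n,u,z in [("bowl",(215,252),.06),("ttable",(215,256),.03),("tumb",(585,243),.05),("pad",(582,247),.006),("red",(352,208),.045),("a",(386,202),.05),("b",(419,197),.05),("blue",(452,200),.045),("g1",(399,272),.014),("g2",(482,273),.014),("small",(505,198),.02),("big",(324,277),.03),("wheel",(497,342),.014),("cab",(493,160),.01),("graph",(289,157),.03)]:
    print(n,world(c,np.array(u)/1.25,z)[0].round(3))
# straight-down survey of the block row
r.reach([0.56,-0.03,0.36],q(0)); shot("w1")
s=r.read_state();print(s["time_s"])
E
python3 -c "
import cv2
a=cv2.imread('pics/w1.png');cv2.imwrite('pics/w1b.png',cv2.resize(a,(800,500),interpolation=cv2.INTER_CUBIC))"
```

```text
bowl [0.505 0.395 0.06 ]
ttable [0.501 0.404 0.03 ]
tumb [ 0.521 -0.383  0.05 ]
pad [ 0.519 -0.389  0.006]
red [0.601 0.11  0.045]
a [0.612 0.037 0.05 ]
b [ 0.623 -0.034  0.05 ]
blue [ 0.617 -0.105  0.045]
g1 [0.466 0.01  0.014]
g2 [ 0.463 -0.169  0.014]
small [ 0.626 -0.223  0.02 ]
big [0.454 0.17  0.03 ]
wheel [ 0.316 -0.196  0.014]
cab [ 0.716 -0.201  0.01 ]
graph [0.72 0.25 0.03]
2.4083
```

View pics/w1b.png

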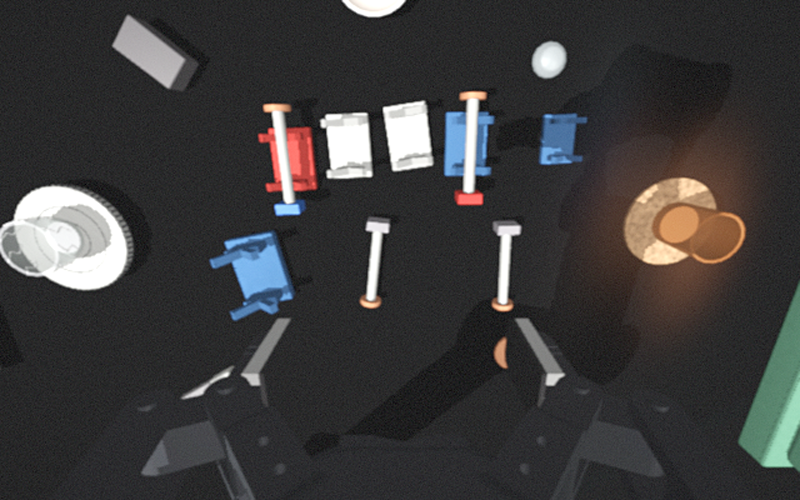

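The wrist view shows the red block at (290,160), the plain blocks at (348,146) and (408,136), the middle blue block at (467,146) with the red spindle, the small blue at (560,140), the large blue at (258,272), and the grey spindles at (374,262) and (505,265). I'll measure the bases and shafts from depth and colour.

```bash
cat > meas.py <<'E'
from h import *
im,d,c=load("w1"); P=cloud(c,d); Z=P[...,2]
print("valid",(d>0).mean(),"bench z",np.nanmedian(Z[60:120,250:300]))
hsv=cv2.cvtColor(im,cv2.COLOR_RGB2HSV)
def near(x,y,rad): return np.hypot(P[...,0]-x,P[...,1]-y)<rad
def rect(m,tag):
    pts=(P[m][:,:2]*1000).astype(np.float32)
    if len(pts)<20: print(tag,"few",len(pts)); return
    (cx,cy),(w,h),a=cv2.minAreaRect(pts)
    L=np.deg2rad(a)+(0 if w>h else np.pi/2)
    print(tag,len(pts),"c",round(cx,1),round(cy,1),"size",round(max(w,h),1),round(min(w,h),1),"ang",round((L+np.pi/2)%np.pi-np.pi/2,3))
for n,x,y in [("red",.601,.11),("a",.612,.037),("b",.623,-.034),("blue",.617,-.105),("small",.626,-.223),("big",.454,.17)]:
    rect(near(x,y,.06)&(abs(Z-.012)<.004),n+" base")
    rect(near(x,y,.06)&(Z>.025)&(Z<.06),n+" upper")
for n,x,y in [("g1",.466,.01),("g2",.463,-.169)]:
    m=near(x,y,.085)&(Z>.012)&(Z<.034)&(im.max(-1)>60); rect(m,n)
from scipy.optimize import least_squares
def circ(m,tag,rad):
    pts=P[m][:,:2]; h=cv2.convexHull((pts*1e5).astype(np.int32))[:,0]/1e5
    f=least_squares(lambda p:np.hypot(*(h-p[:2]).T)-p[2],[*pts.mean(0),rad],loss="soft_l1",f_scale=.001)
    print(tag,len(pts),f.x.round(4),"z",np.median(P[m][:,2]).round(4))
circ(near(.501,.404,.09)&(abs(Z-.03)<.004),"ttable",.07)
circ(near(.519,-.389,.08)&(abs(Z-.006)<.004)&(hsv[...,1]>60)&(im.max(-1)>60),"pad",.06)
E
python3 meas.py
python3 -c "
import cv2
a=cv2.imread('pics/w1.png')[65:255,195:480];cv2.imwrite('pics/w1c.png',cv2.resize(a,None,fx=2.8,fy=2.8,interpolation=cv2.INTER_CUBIC))"
```

```text
valid 0.99587109375 bench z 0.0002067016056876425
red base 1076 c 603.2 92.3 size 83.2 75.4 ang -1.567
red upper 1216 c 602.5 91.4 size 117.4 81.3 ang 0.033
a base 1672 c 618.9 37.9 size 119.6 78.0 ang -1.442
a upper 463 c 618.6 37.1 size 112.1 67.6 ang -1.403
b base 1762 c 628.2 -33.4 size 119.3 80.9 ang -1.472
b upper 487 c 627.4 -34.4 size 110.0 71.6 ang -1.5
blue base 1220 c 620.7 -90.1 size 87.8 75.1 ang -1.538
blue upper 1298 c 616.4 -107.8 size 109.4 89.0 ang -0.611
small base 600 c 627.4 -224.1 size 58.1 38.7 ang 0.059
small upper 221 c 627.4 -224.6 size 49.0 36.2 ang 0.046
big base 1151 c 453.8 168.7 size 99.2 66.0 ang 0.194
big upper 592 c 453.3 168.8 size 84.4 49.1 ang 0.197
g1 631 c 464.6 9.0 size 122.4 27.7 ang -0.122
g2 658 c 460.4 -170.4 size 122.2 28.5 ang 0.049
ttable 3824 [0.5023 0.4021 0.0712] z 0.0298
pad 2379 [ 0.5197 -0.3909  0.0598] z 0.0054
```

View pics/w1c.png

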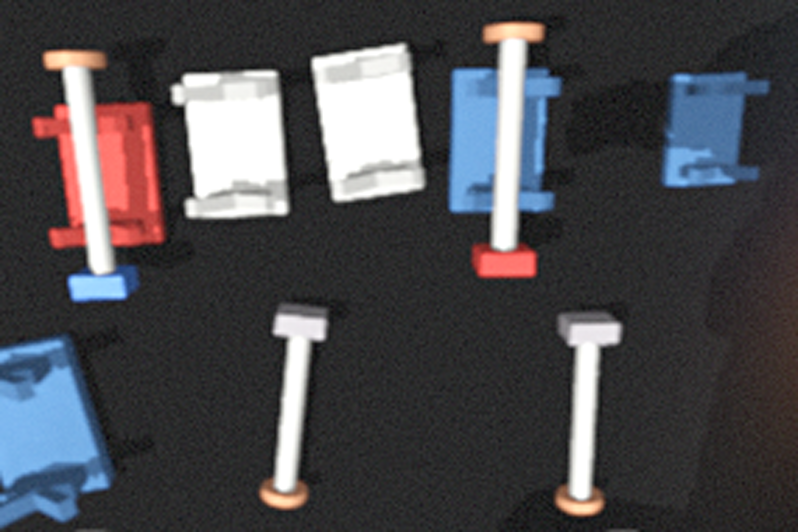

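The large (99x66) and small (58x39) blues are ruled out by size. The middle one at crop (505,140) holds the red spindle, so it is the right one. I'll refine the block poses and look at the bowl from above.

```bash
cat > meas2.py <<'E'
from h import *
im,d,c=load("w1"); P=cloud(c,d); Z=P[...,2]
hsv=cv2.cvtColor(im,cv2.COLOR_RGB2HSV).astype(int); H,S,V=hsv[...,0],hsv[...,1],hsv[...,2]
red=(S>110)&((H<4)|(H>174))&(V>70); blue=(S>90)&(abs(H-107)<12)&(V>50); white=(S<50)&(V>90)
def near(x,y,a,b): return (abs(P[...,0]-x)<a)&(abs(P[...,1]-y)<b)
def rect(m,tag):
    m=cv2.morphologyEx(m.astype(np.uint8),cv2.MORPH_OPEN,np.ones((3,3)))>0
    (cx,cy),(w,h),a=cv2.minAreaRect((P[m][:,:2]*1000).astype(np.float32))
    L=np.deg2rad(a)+(0 if w>h else np.pi/2)
    print(tag,m.sum(),"c",round(cx,1),round(cy,1),"size",round(max(w,h),1),round(min(w,h),1),"ang",round((L+np.pi/2)%np.pi-np.pi/2,3))
zb=(Z>.006)&(Z<.057)
rect(near(.596,.108,.05,.036)&red&zb,"red")
rect(near(.612,.037,.052,.036)&white&zb,"a")
rect(near(.623,-.034,.052,.036)&white&zb,"b")
rect(near(.617,-.105,.045,.036)&blue&zb,"blue")
for n,x,y in [("s_blue",.601,.1),("s_red",.617,-.105)]:
    m=near(x,y,.036,.03)&(S<60)&(Z>.041)&(Z<.055); p=P[m]; f=np.polyfit(p[:,0],p[:,1],1); 
    print(n,m.sum(),"y at x",np.polyval(f,x).round(4),x,"slope",f[0].round(3),p[:,2].max())
for n,x,y in [("s_blue",.601,.1),("s_red",.617,-.105)]:
    m=near(x,y,.085,.036)&(Z>.035)&(Z<.062)&(V>60); p=P[m]; print(n,"x ext",p[:,0].min(),p[:,0].max())
E
python3 meas2.py
python3 - <<'E'
from h import *
r.reach([0.42,0.402,0.24],q(0)); im,d,c=shot("b1")
P=cloud(c,d); uv=project(c,[.505,.395,.082]).astype(int)[0]; print(uv)
v=P[uv[1]-60:uv[1]+60,uv[0]-60:uv[0]+60,2]; print(np.histogram(v[~np.isnan(v)],bins=np.arange(-.01,.11,.01)))
cv2.imwrite("pics/b1b.png",cv2.resize(im[:300,150:500,::-1],None,fx=2,fy=2,interpolation=cv2.INTER_CUBIC))
E
```

```text
red 1199 c 602.9 108.7 size 75.7 50.1 ang 0.023
a 1661 c 619.0 36.5 size 75.8 50.3 ang 0.038
b 1660 c 630.3 -37.1 size 75.8 50.0 ang 0.146
blue 1173 c 621.3 -108.9 size 75.1 50.3 ang 0.033
s_blue 420 y at x 0.1076 0.601 slope 0.029 0.051151772897962855
s_red 435 y at x -0.1082 0.617 slope 0.009 0.05136587594558484
s_blue x ext 0.5430979354449506 0.6648471479434332
s_red x ext 0.5558805715643391 0.6772945137729297
[328  99]
(array([1219,  528,    0, 5549, 3988,  926,  443,  283,  406, 1009,    0]), array([-0.01,  0.  ,  0.01,  0.02,  0.03,  0.04,  0.05,  0.06,  0.07,
        0.08,  0.09,  0.1 ]))
```

View pics/b1b.png

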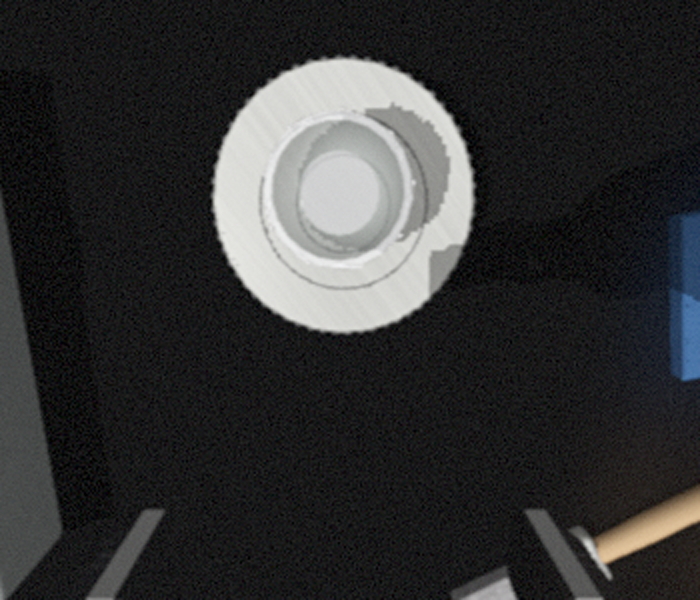

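The bowl is at crop (342,190), well centred on the turntable, and the depth shows its rim. Next I fit the rim and write the glass helpers, then move the bowl to a free bench spot.

```bash
cat >> h.py <<'E'
from scipy.optimize import least_squares
def circ(p,R=None):
    h=p[:,:2]; x0=[*((h.min(0)+h.max(0))/2)]
    f=(lambda p_:np.hypot(*(h-p_[:2]).T)-(R if R else p_[2]))
    s=least_squares(f,x0+([] if R else [np.ptp(h[:,0])/2]),loss="soft_l1",f_scale=.001)
    return s.x,np.sqrt(np.mean(s.fun**2))
def rim(tag,xy,z,zc=.24,move=True):
    if move: r.reach([xy[0]-.082,xy[1],zc],q(0))
    im,d,c=shot(tag); P=cloud(c,d).reshape(-1,3)
    m=(abs(P[:,2]-z)<.006)&(np.hypot(P[:,0]-xy[0],P[:,1]-xy[1])<.09)
    x,e=circ(P[m]); print(tag,"rim",m.sum(),x.round(4),"rms",round(e,4),"z",np.median(P[m][:,2]).round(4),"zmin",P[m][:,2].max().round(4)); return x,c,d
def T(): 
    s=r.read_state(); return round(s["time_s"],1),round(s["grip_width"],4),round(float(s["grip_force"]),1),np.round(s["eef_pos"],4)
def pickglass(xy,zt,yaw=0,F=45):
    command_gripper(.085,F); r.reach([*xy,zt+.10],q(yaw)); r.move_straight([*xy,zt],speed=.1)
    command_gripper(.04,F); print("grip",T())
    r.move_straight([*xy,zt+.14],speed=.15); print("lift",T())
def placeglass(xy,zt,yaw=0):
    r.reach([*xy,max(zt+.08,.2)],q(yaw)); r.hold(.3); print("over",T())
    r.move_straight([*xy,zt+.012],speed=.15); hit=r.move_straight([*xy,zt-.004],speed=.02,max_force=5)
    print("placed",hit,T()); command_gripper(.085); r.move_straight([*xy,zt+.12],speed=.15)
E
python3 - <<'E'
from h import *
x,c,d=rim("b2",[.505,.4],.082,move=False)
P=cloud(c,d).reshape(-1,3); m=(abs(P[:,2]-.03)<.004)&(np.hypot(P[:,0]-.502,P[:,1]-.402)<.085)
h=cv2.convexHull((P[m][:,:2]*1e5).astype(np.int32))[:,0]/1e5; print("tt",circ(h))
pickglass(x[:2],.066)
E
```

```text
b2 rim 1212 [0.508  0.4046 0.0315] rms 0.0014 z 0.0813 zmin 0.0837
tt (array([0.50262697, 0.40240038, 0.07101623]), np.float64(0.0001897383185604188))
grip (6.4, 0.0674, 50.6, array([0.5085, 0.4048, 0.0674]))
lift (7.5, 0.0674, 50.7, array([0.5075, 0.4043, 0.2047]))
```

```bash
python3 - <<'E'
from h import *
placeglass([.585,.235],.0365)
x,c,d=rim("t1",[.52,-.385],.078,zc=.25)
P=cloud(c,d); Z=P[...,2]; im=load("t1")[0]
hs=cv2.cvtColor(im,cv2.COLOR_RGB2HSV)
m=(abs(Z-.006)<.003)&(hs[...,1]>60)&(hs[...,2]>60)&(np.hypot(P[...,0]-.52,P[...,1]+.391)<.075)
p=P[m]; h=cv2.convexHull((p[:,:2]*1e5).astype(np.int32))[:,0]/1e5; print("pad",circ(h)); print(T())
cv2.imwrite("pics/t1b.png",cv2.resize(im[:300,150:500,::-1],None,fx=2,fy=2))
E
```

```text
over (8.6, 0.0675, 50.7, array([0.5845, 0.2363, 0.2   ]))
placed True (10.3, 0.0678, 50.9, array([0.5849, 0.235 , 0.0374]))
t1 rim 903 [ 0.519  -0.3956  0.0284] rms 0.0012 z 0.0774 zmin 0.0794
pad (array([ 0.51900657, -0.39171932,  0.05952002]), np.float64(0.0002261765440074339))
(14.0, 0.0847, 0.0, array([ 0.4386, -0.3842,  0.2499]))
```

View pics/t1b.png

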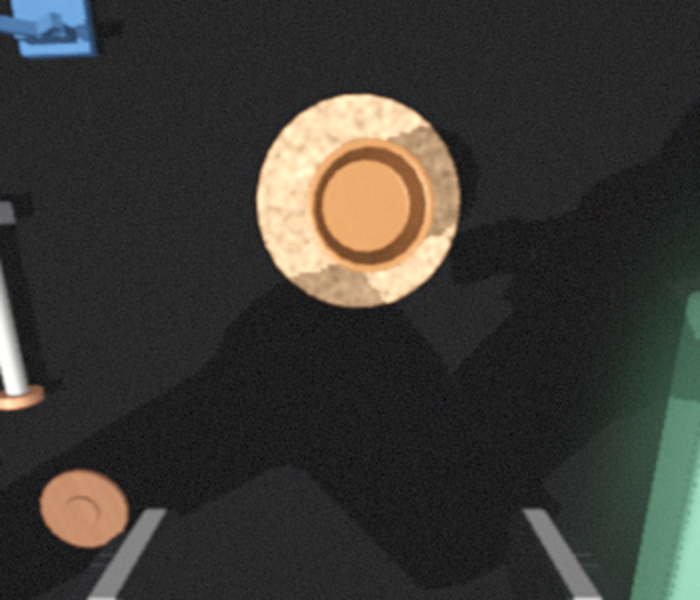

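The tumbler stands on the pad at crop (372,205), with the pad centre at (358,200). I'll move the tumbler to the turntable, then find the bowl again and put it on the pad.

```bash
python3 - <<'E'
from h import *
pickglass([.519,-.3955],.048)
if T()[1]>.05:
    placeglass([.5026,.4024],.072)
    rim("t2",[.5026,.4024],.102,zc=.26)
    rim("b3",[.585,.235],.052,zc=.22)
print(T())
E
```

```text
grip (16.3, 0.0607, 48.0, array([ 0.5194, -0.3959,  0.0491]))
lift (17.3, 0.0609, 49.0, array([ 0.5185, -0.3951,  0.1867]))
over (20.4, 0.0605, 48.9, array([0.5028, 0.4022, 0.2   ]))
placed True (22.0, 0.0606, 49.2, array([0.5026, 0.4024, 0.0731]))
t2 rim 1025 [0.5023 0.4025 0.0284] rms 0.0012 z 0.1014 zmin 0.1038
b3 rim 1120 [0.5846 0.2353 0.0315] rms 0.0014 z 0.0512 zmin 0.0534
(24.7, 0.0848, 0.0, array([0.5029, 0.2361, 0.22  ]))
```

```bash
cat >> h.py <<'E'
SEAT={"red":(.6029,.1087,.023),"a":(.6190,.0365,.038),"b":(.6303,-.0371,.146),"blue":(.6213,-.1089,.033)}
def pickspin(x,y,yaw,zt,F=60):
    command_gripper(.036,F); r.reach([x,y,zt+.09],q(yaw)); r.move_straight([x,y,zt],speed=.1)
    command_gripper(0.0,F); print("grip",T()); r.move_straight([x,y,zt+.11],speed=.15); print("lift",T())
def placespin(n,zt):
    x,y,a=SEAT[n]; r.reach([x,y,zt+.06],q(a)); r.hold(.2); print("over",T())
    r.move_straight([x,y,zt+.014],speed=.12); hit=r.move_straight([x,y,zt-.003],speed=.02,max_force=6)
    print("placed",n,hit,T()); command_gripper(.036); r.move_straight([x,y,zt+.09],speed=.15)
E
python3 - <<'E'
from h import *
pickglass([.5846,.2353],.0365)
placeglass([.519,-.3917],.0425)
rim("b4",[.519,-.3917],.058,zc=.22)
pickspin(.6195,-.1085,.02,.0495)
placespin("a",.0495)
print(T())
E
```

```text
grip (26.9, 0.0675, 50.4, array([0.5852, 0.2354, 0.0379]))
lift (28.0, 0.0675, 50.7, array([0.584 , 0.2351, 0.1753]))
over (30.5, 0.0672, 50.6, array([ 0.5193, -0.3913,  0.2   ]))
placed True (32.2, 0.0673, 51.1, array([ 0.519 , -0.3917,  0.0439]))
b4 rim 1170 [ 0.5185 -0.3914  0.0315] rms 0.0014 z 0.0572 zmin 0.0595
grip (37.3, 0.0096, 58.5, array([ 0.6201, -0.1094,  0.0505]))
lift (38.1, 0.0098, 58.4, array([ 0.6188, -0.108 ,  0.1582]))
over (39.0, 0.0101, 58.4, array([0.6194, 0.0352, 0.1098]))
placed a True (40.2, 0.0101, 59.0, array([0.6191, 0.0363, 0.0507]))
(41.3, 0.036, 0.0, array([0.6184, 0.0365, 0.1386]))
```

```bash
python3 - <<'E'
from h import *
pickspin(.607,.1078,.029,.0495)
placespin("blue",.0495)
r.reach([.53,0,.30],q(0)); im,d,c=shot("w2"); print(T())
cv2.imwrite("pics/w2b.png",cv2.resize(im[:250,150:500,::-1],None,fx=2.2,fy=2.2))
E
```

```text
grip (43.3, 0.01, 58.5, array([0.6075, 0.1083, 0.0504]))
lift (44.2, 0.0098, 58.4, array([0.6063, 0.1076, 0.1583]))
over (45.3, 0.0099, 58.4, array([ 0.6217, -0.1071,  0.11  ]))
placed blue True (46.5, 0.0095, 58.9, array([ 0.6214, -0.1092,  0.0507]))
(48.5, 0.0363, 0.0, array([ 0.5301, -0.0007,  0.298 ]))
```

View pics/w2b.png

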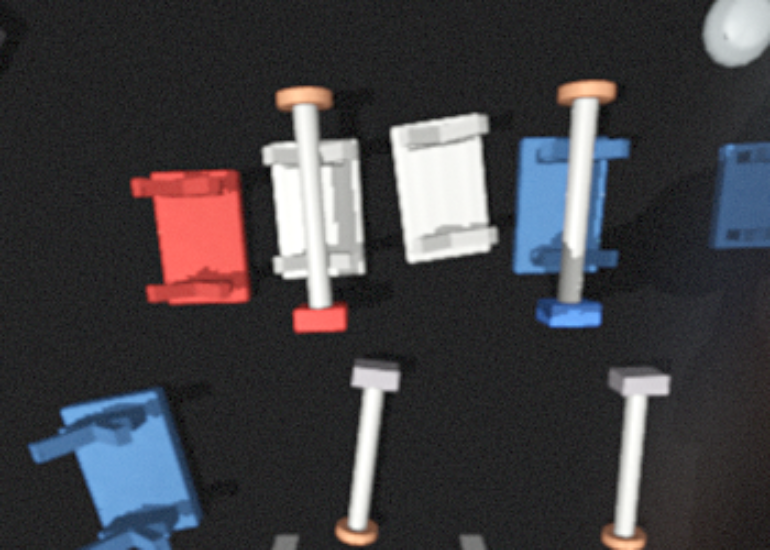

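The red spindle is in plain block a at (312,200), the blue one is in the blue block at (577,200), and the red block is empty. Next I measure how well they are centred, the now-clear red block, and the grey spindles.

```bash
cat > meas3.py <<'E'
import sys
from h import *
def run(tag,items):
    im,d,c=load(tag); P=cloud(c,d)
    hsv=cv2.cvtColor(im,cv2.COLOR_RGB2HSV).astype(int); S,V=hsv[...,1],hsv[...,2]
    out={}
    for n,x,y,zlo in items:
        # shaft axis from top strip, extents from everything above zlo near the axis
        near=np.hypot(P[...,0]-x,P[...,1]-y)
        for it in range(3):
            a0=0 if it==0 else a
            m=(near<.048)&(P[...,2]>zlo+.001)&(P[...,2]<zlo+.012)&(V>80)&(S<70)
            dx,dy=P[...,0]-x,P[...,1]-y
            if it: m&=abs(-dx*np.sin(a)+dy*np.cos(a))<.009
            else: m&=abs(dy)<.014
            p=P[m]; f=np.polyfit(p[:,0],p[:,1],1); a=np.arctan(f[0]); y=np.polyval(f,x)
        u=(P[...,0]-x)*np.cos(a)+(P[...,1]-y)*np.sin(a); v=-(P[...,0]-x)*np.sin(a)+(P[...,1]-y)*np.cos(a)
        e=u[(abs(v)<.013)&(abs(u)<.08)&(P[...,2]>zlo-.005)&(P[...,2]<zlo+.022)&(V>60)]
        lo,hi=np.percentile(e,[.5,99.5]); us=u[(abs(v)<.013)&(abs(u)<.08)&(P[...,2]>zlo+.008)&(P[...,2]<zlo+.022)&(V>60)]
        wheel_hi=n!="g" 
        mid=((lo+.064)+(hi-.058))/2 if wheel_hi else ((lo+.058)+(hi-.064))/2
        # distinguish ends
        print(n,"len",round(hi-lo,4),"centre",round(x+mid*np.cos(a),4),round(y+mid*np.sin(a),4),"ang",round(a,3),"z spread along shaft",np.polyfit((p[:,0]-x),p[:,2],1).round(3))
        out[n]=1
if __name__=="__main__":
    run("w2",[("red@a",.62,.037,.0435),("blue@blue",.621,-.109,.0435),("g",.463,.009,.014),("g",.460,-.170,.014)])
    im,d,c=load("w2"); P=cloud(c,d); hsv=cv2.cvtColor(im,cv2.COLOR_RGB2HSV).astype(int); H,S,V=[hsv[...,i] for i in range(3)]
    m=(abs(P[...,0]-.6)<.06)&(abs(P[...,1]-.108)<.036)&(P[...,2]>.006)&(P[...,2]<.057)&(S>110)&((H<4)|(H>174))&(V>50)
    m=cv2.morphologyEx(m.astype(np.uint8),cv2.MORPH_OPEN,np.ones((3,3)))>0
    print(cv2.minAreaRect((P[m][:,:2]*1000).astype(np.float32)))
E
python3 meas3.py
```

```text
red@a len 0.121 centre 0.6186 0.0361 ang 0.049 z spread along shaft [0.001 0.048]
blue@blue len 0.1211 centre 0.6215 -0.108 ang 0.01 z spread along shaft [-0.     0.048]
g len 0.1221 centre 0.4619 0.0093 ang -0.12 z spread along shaft [-0.002  0.018]
g len 0.1218 centre 0.4573 -0.1692 ang 0.044 z spread along shaft [-0.001  0.018]
((602.7843627929688, 108.80632019042969), (76.1571273803711, 50.274497985839844), 1.8995059728622437)
```

```bash
python3 - <<'E'
from h import *
pickspin(.6186,.0361,.042,.0495); placespin("red",.0495)
pickspin(.4619,.0093,-.12,.031)
if T()[1]>.006: placespin("a",.066)
pickspin(.4573,-.1692,.044,.031)
if T()[1]>.006: placespin("b",.066)
r.reach([.53,0,.30],q(0)); im,d,c=shot("w3"); print(T())
cv2.imwrite("pics/w3b.png",cv2.resize(im[:250,150:500,::-1],None,fx=2.2,fy=2.2))
import meas3
meas3.run("w3",[("red",.603,.109,.0435),("g",.619,.0365,.0435),("g",.630,-.037,.0435),("blue",.621,-.109,.0435)])
E
```

```text
grip (50.9, 0.0098, 58.4, array([0.619 , 0.036 , 0.0503]))
lift (51.8, 0.0096, 58.4, array([0.6179, 0.0362, 0.1583]))
over (52.4, 0.0102, 58.4, array([0.6036, 0.1078, 0.11  ]))
placed red True (53.6, 0.0098, 59.1, array([0.6029, 0.1084, 0.0504]))
grip (57.1, 0.0094, 58.6, array([0.4623, 0.0093, 0.0317]))
lift (58.0, 0.0092, 58.5, array([0.4613, 0.0094, 0.1402]))
over (58.8, 0.0092, 58.5, array([0.6181, 0.0362, 0.1263]))
placed a False (60.4, 0.0096, 58.5, array([0.6191, 0.0365, 0.0631]))
grip (64.2, 0.0098, 58.6, array([ 0.4577, -0.1695,  0.0317]))
lift (65.0, 0.0091, 58.5, array([ 0.4567, -0.1689,  0.1401]))
over (66.1, 0.0092, 58.5, array([ 0.6297, -0.0386,  0.1264]))
placed b False (67.7, 0.0094, 58.5, array([ 0.6304, -0.0371,  0.0631]))
(69.6, 0.0361, 0.0, array([ 5.301e-01, -3.000e-04,  2.979e-01]))
red len 0.1212 centre 0.6025 0.1078 ang 0.031 z spread along shaft [0.    0.048]
g len 0.1208 centre 0.6187 0.0362 ang 0.053 z spread along shaft [-0.001  0.048]
g len 0.1211 centre 0.6295 -0.0371 ang 0.146 z spread along shaft [-0.001  0.048]
blue len 0.1209 centre 0.6216 -0.108 ang 0.009 z spread along shaft [-0.002  0.048]
```

View pics/w3b.png

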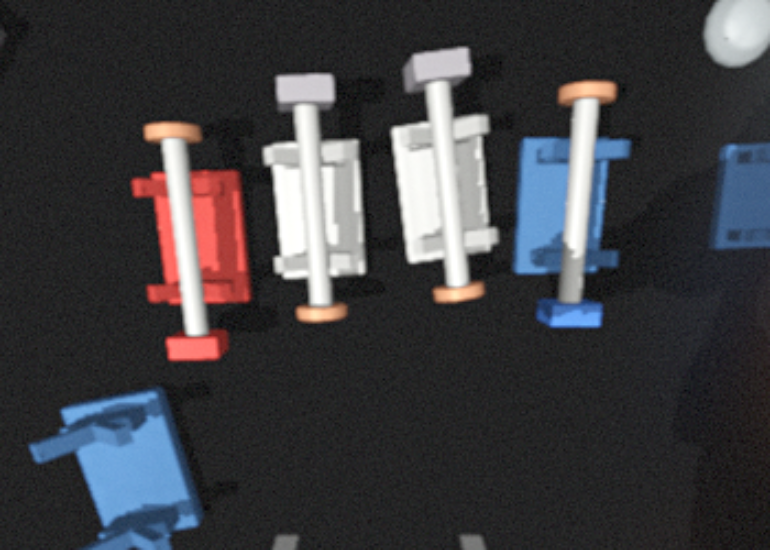

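All four spindles are seated, level and centred, with red at (185,240), greys at (313,195) and (448,175), and blue at (577,200). Now I re-check the glasses in case one was knocked.

```bash
python3 - <<'E'
from h import *
rim("b5",[.519,-.3917],.058,zc=.25)
rim("t5",[.5026,.4024],.102,zc=.28)
r.reach([.42,.2,.35],q(0)); print(T())
im,d=optics.get_image("top"); cv2.imwrite("pics/end.png",cv2.resize(im[:,:,::-1],(800,500)))
E
```

```text
b5 rim 828 [ 0.483  -0.396   0.0315] rms 0.0013 z 0.0573 zmin 0.0601
t5 rim 877 [0.5023 0.4026 0.0284] rms 0.0012 z 0.1012 zmin 0.1039
(74.9, 0.036, 0.0, array([0.4201, 0.2005, 0.3497]))
```

View pics/end.png

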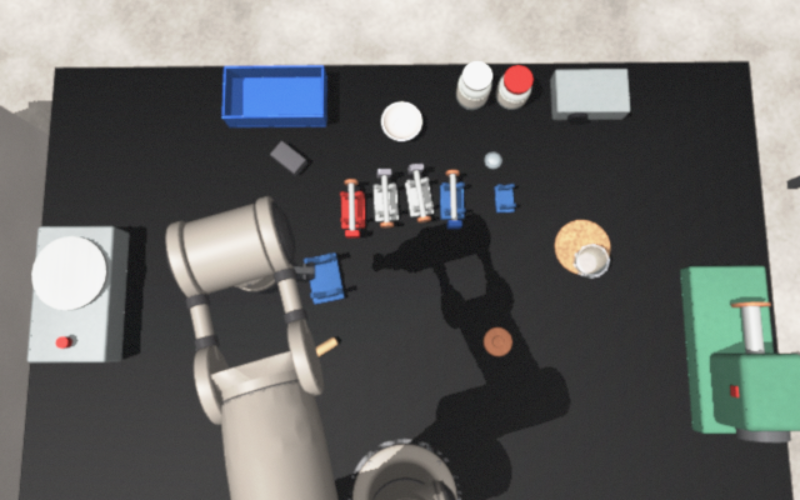

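The bowl was knocked 36 mm to about (592,260) but is still upright on the pad. I'll re-centre it.

```bash
python3 - <<'E'
from h import *
x,_,_=rim("b6",[.483,-.396],.058,zc=.23)
pickglass(x[:2],.0425)
placeglass([.519,-.3917],.0425)
rim("b7",[.519,-.3917],.058,zc=.23)
r.reach([.42,.0,.33],q(0)); im,d,c=shot("fin"); print(T())
cv2.imwrite("pics/finb.png",cv2.resize(im[:,:,::-1],(800,500)))
E
```

```text
b6 rim 1074 [ 0.4826 -0.3961  0.0315] rms 0.0014 z 0.0572 zmin 0.0598
grip (79.7, 0.0671, 50.0, array([ 0.483 , -0.3966,  0.0439]))
lift (80.8, 0.0676, 50.6, array([ 0.4822, -0.3957,  0.1813]))
over (81.4, 0.0673, 50.9, array([ 0.5183, -0.3918,  0.1994]))
placed True (83.0, 0.0673, 51.3, array([ 0.519 , -0.3917,  0.0439]))
b7 rim 1060 [ 0.5186 -0.3911  0.0315] rms 0.0014 z 0.0573 zmin 0.0598
(86.4, 0.0849, 0.0, array([ 0.4204, -0.0008,  0.3295]))
```

View pics/finb.png

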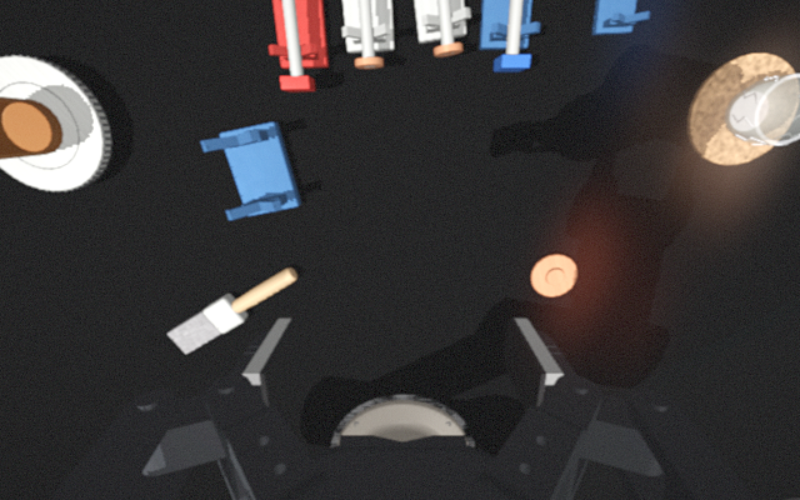

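The bowl is back at the centre of the pad at (755,108), the tumbler is on the turntable at (30,125), and the spindles are seated. I'm handing in.

```bash
python3 -c "
from h import *
print(r.finish_job())"
```

```text
the job is handed in; nothing more can be done
None
```

I handed the job in at about 86 s, with the bowl centred on the pad, the tumbler centred on the turntable, the red and blue spindles in their own blocks and both grey spindles in the plain ones; the bowl was knocked 36 mm off centre during the run, so I re-centred it before handing in.

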